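# Slide a test tile along the fence into the marking jig's corner pocket

### The arm

A 7-joint arm with a two-finger parallel gripper is mounted at the origin on the work surface. World frame = base frame: x ahead of the robot, y to its left, z up, the work surface at z = 0. Lengths are in m, angles in rad, forces in N, time in s.
With the tool pointing down it reaches from about 0.4 to 0.85 m from the base axis. Payload 10.4 kg.
Tool frame: the origin (TCP) lies on the mounting face of the last link; the fingertips stand r.tips_ahead ahead of it and the grasp point (between the pads) lies 164 mm ahead of it (r.tips_ahead is the distance from the TCP to the fingertips, in m); z points along the fingers, y is the line along which they close (so a half turn about z gives the same grasp; the last joint's range is limited). The gripper opens to 87 mm and grips with 3 to 60 N. Pads are 19 mm wide; open, the fingers measure 117 mm over their backs; the gripper's body (75 mm by 190 mm) begins 51 mm behind the grasp point.
Start: joints at [1.085, 0.332, -0.065, 1.46, 0.022, 1.35, -0.088], TCP at [0.279, -0.559, 0.405] pointing down, gripper open.
Joint ranges: [-2.6, 2.6], [-0.5, 2.12], [-1.47, 1.34], [0.16, 2.42], [-1.27, 4.41], [0.06, 2.06], [-2.6, 2.6]. Speed limits (rad/s): [2.22, 2.22, 2.79, 2.79, 3.14, 3.14, 3.14].

### API

Orientations are given as a unit quaternion [x, y, z, w].
In Python, from bench import telemetry, imaging, job, r gives the robot as it stands.
- The arm moves only by the tool move_arm, never from a script. Its argument "steps" is a list of rows, each an object of numbers: "dx", "dy", "dz": the shift along the tool's x, y, z in cm; "spin": the turn about the tool's z in rad. In form: [{"dx": .., "dy": .., "dz": .., "spin": ..}, ...]. A call has 1 to 12 rows; each row shifts and turns the commanded pose from where the row before left it, along the tool's axes as they then stand; what a row does not reach is not made up. A row lasts 1/10 s, in which the tool goes at most 50 mm and 8.59 degrees, less where a joint would pass 70% of its speed; a pose out of reach is approached as far as the arm can. A call with a gripper value outside its range is refused whole. "claw" is the finger opening in cm, from 0 to 8.7, set as the call begins (left out, the last holds). The fingers move at their own pace and stop on an object; "squeeze" is the grip in N (left out, the last holds). Time passes only in rows, so rows that do not move let the fingers close. It gives the time, the measured TCP pose, the force, the opening and the grip force at its end, in the units of the state.
- telemetry.read_state(): the state, without advancing time (a new reading comes with each control period).
- imaging.camera(name): name is "scene" or "top"; returns a dict with "img" (480x640x3 uint8, red, green, blue), "camera_matrix" (3x3 intrinsics, pixels), "D" ([k1, k2, p1, p2, k3] as OpenCV has them; the pictures are not rectified), "R" (3x3) and "t" (3): a world point X has camera coordinates R X + t. Camera axes: x right, y down, z forward; pixel columns grow to the right and rows downward; lengths in m; the calibration is good to about 2 mm. A picture is of the moment at which its call begins. There is no depth.
- job.close_job(): hands the job in; it is judged then, once.
The state is a dict: "time": time; "joint_positions": joint angles; "joint_vel": joint speeds; "joint_torque": joint torques, N m; "ee_pos": TCP position; "eef_rot": TCP orientation; "ft_force": force on the tool from outside, world axes, zero at the start; "torque": the same for the moment, N m; "width": finger opening in m; "grip_force": force on a finger pad.
Only numpy, scipy, OpenCV 4.12 (cv2) and the standard library are available. Lean on these libraries where they do the work, as an engineer would, in place of code of your own. Each camera call takes 0.05 s, during which the arm holds its last target. There are 200 camera calls.

### The job

On the marking jig, push the loose square white clay tile with your fingertips until one edge lies flat against the long fence, well before the pocket; then slide it along, still against the fence, into the corner pocket until it is fully home at the end stop. Do not lift or tip the tile or take it off the board; leave the round tile and everything else on the table where they are, and finish with the hand clear.

Things in the scene. Friction and masses are not known exactly. Their poses are not given: they have to be found in the camera images.
- jig: the marking jig, fixed to the table: a grey laminate board 12 mm thick with a fence, an end stop and a lip. Origin at table level, z up; the board's upper face is at z +12 mm. In the jig's frame the board spans x -110 to +85 mm, y -175 to +170 mm; the fence runs along its +x side, the stop across its +y end; in the corner between them is the pocket, open towards -y and from above
- fence (a point): middle of the top inner edge of the straight wooden fence; it runs along the jig's y over the board's whole length; inner face at jig x +60 mm, 20 mm thick, top 26 mm above the table. The tile's centre is at jig x +33 mm when flat against it. Clay on wood has friction of about 0.6: a tile pushed onto the fence while still turned far round can jam instead of swinging flat
- stop (a point): middle of the top inner edge of the end stop: inner face at jig y +150 mm, running from jig x -24 mm to the fence, top 26 mm above the table
- lip (a point): top inner edge of the short lip that bounds the pocket opposite the fence: inner face at jig x 0 (pocket 60 mm wide), 18 mm thick, from jig y +112 mm (this point) to the stop, top 20 mm above the table; ahead of this point its mouth flares outward to jig x -10 mm at y +97 mm
- pocket (a point): centre of the underside of the square tile when it is fully home in the pocket (jig frame x +33, y +123 mm, on the board's upper face)
- tile: the square tile of bare white clay, 54 x 54 mm, 9 mm thick, about 55 g, lying loose on the board, with a small dark hole mark near one edge and three fine ribs; origin at the centre of its underside, z up, x and y along its edges. It starts 65 mm or more (centre) from being against the fence, turned up to 0.4 rad from the jig, beside the round tile on the +y or -y side of it
- disc: round tile of the same clay, 46 mm across, 9 mm thick, lying loose on the board; origin at the centre of its underside. It is not to be moved
- jar: small lidded glass jar, 54 mm across, 50 mm tall, on the table beyond the fence; origin at its underside. Leave alone
- bowl: clay bowl, 96 mm across, 42 mm tall, on the table past the -y end of the jig; origin at its underside. Leave alone
- mug: white mug, 76 mm across plus handle, 85 mm tall, on the table past the end stop; origin at its underside. Leave alone
- brush: flat brush 170 mm long lying on the table beyond the fence; its x axis runs along it. Leave alone
- weight: upright steel cylinder, 44 mm across, 35 mm tall, on the table beyond the fence near the end stop; origin at its underside. Leave alone
Not all that is in view belongs to the job. What is shaped like the tile but blue is not meant.

How it is judged:
By the outcome, as a careful person would: the job done as asked, in the order asked, and still so for the second after the job is handed in, with the robot touching nothing.
It also fails if it takes over 56 s, if anything falls off the work surface, if the arm or the gripper's body presses on something with over 40 N, if the wrist force passes 120 N, or if a joint passes its speed limit or range.

## Working session

There is one attempt and no reset: what is moved stays moved. The work goes in short steps, Python scripts to look and compute and a tool call to move; the robot and the scene stay as the last step left them, time stands still between calls to the robot, and variables do not carry over. Pictures are saved under pics/ and viewed, at most 10 in all, crops included, and the job is handed in when it is done.

Besides the shell and the picture viewer there is one more tool, called as name([rows], argument=value, ...), one row to a line, values as JSON. move_arm: Moves the arm, as the interface text tells. Its arguments: {"type":"object","properties":{"steps":{"type":"array","items":{"type":"object","properties":{"dx":{"type":"number"},"dy":{"type":"number"},"dz":{"type":"number"},"spin":{"type":"number"}}}},"claw":{"type":"number"},"squeeze":{"type":"number"}},"required":["steps"]}

```bash
mkdir -p pics; python3 - <<'E'
from bench import telemetry, imaging, job, r
import cv2,pickle
s=telemetry.read_state();print(s['ee_pos'],s['eef_rot'],s['width'],r.tips_ahead,s['time'])
for n in('top','scene'):
    c=imaging.camera(n);pickle.dump(c,open(n+'.pkl','wb'));cv2.imwrite(f'pics/{n}0.png',c['img'][:,:,::-1]);print(n,c['camera_matrix'],c['D'],c['R'],c['t'])
E
```

```text
[ 0.27896923 -0.55913081  0.40393479] [ 9.73343286e-01  2.29351924e-01 -2.10160681e-04 -7.05813070e-04] 0.08724442106345842 0.1822 0.0
top [[496.64139963   0.         319.68031149]
 [  0.         496.64139963 234.01131266]
 [  0.           0.           1.        ]] [-0.11365666  0.          0.          0.          0.        ] [[-0.00446817 -0.99973469 -0.02259609]
 [-0.98936649  0.00770455 -0.14523978]
 [ 0.14537534  0.02170686 -0.98913842]] [0.01623394 0.57568049 0.85563043]
scene [[613.53065405   0.         328.08097233]
 [  0.         613.53065405 242.87667595]
 [  0.           0.           1.        ]] [-0.1509775  0.         0.         0.         0.       ] [[ 0.8874823   0.46029868 -0.02236739]
 [ 0.28041862 -0.57790573 -0.76641397]
 [-0.36570558  0.6739066  -0.64195742]] [-0.50383896 -0.1191782   1.33339641]
```

View pics/top0.png

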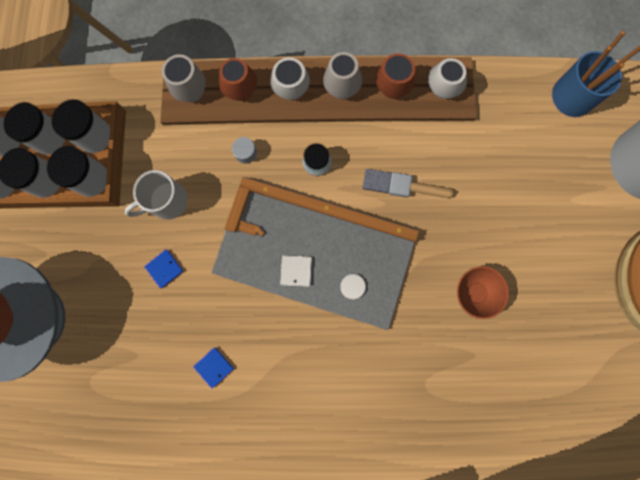

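View pics/scene0.png

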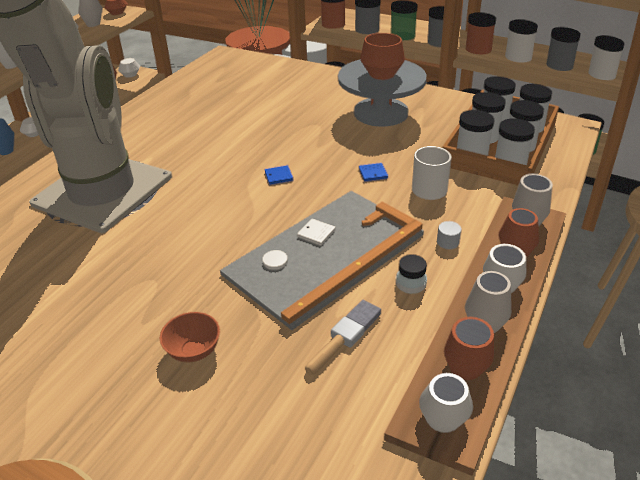

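The top view shows the white tile at about (296,271), the disc at (353,287), the fence from (247,182) to (420,235), and the stop and lip near (240,210) and (250,230). I'll enlarge that area.

```bash
python3 - <<'E'
import cv2,pickle
c=pickle.load(open('top.pkl','rb'))['img'][170:335,205:425,::-1]
cv2.imwrite('pics/crop.png',cv2.resize(c,None,fx=3.6,fy=3.6,interpolation=cv2.INTER_CUBIC))
E
```

```text
(no output)
```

View pics/crop.png

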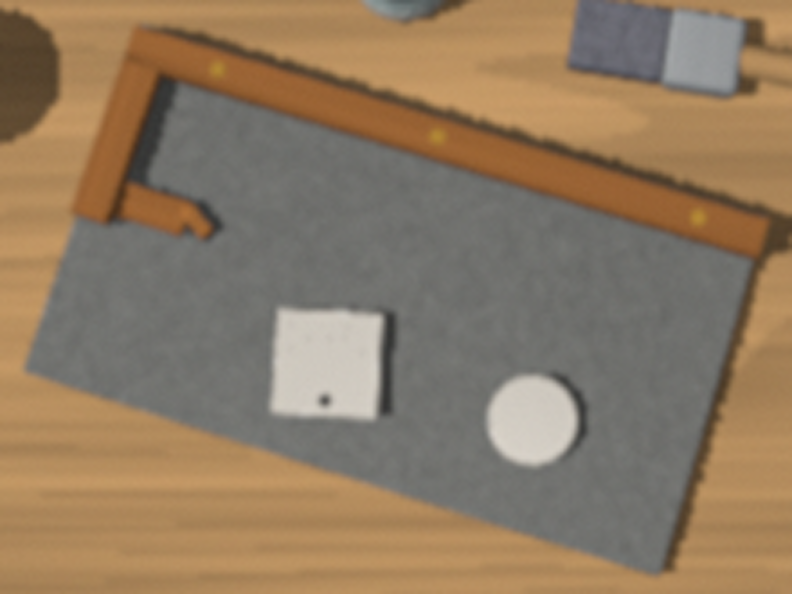

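The crop shows these corners: fence inner edge (160,75)–(755,257), fence outer edge (140,28)–(770,215), board (25,370) and (658,573). The tile corners are (277,308), (385,312), (379,418) and (271,411), and the disc centre is (534,420).

```bash
cat > h.py <<'E'
import numpy as np,cv2,pickle
from scipy.optimize import least_squares
c=pickle.load(open('top.pkl','rb'))
def full(p,off=(205,170),f=3.6): return (np.array(p,float)+.5)/f-.5+np.array(off)
def world(px,z,c=c):
    u=cv2.undistortPoints(np.array(px,float).reshape(-1,1,2),c['camera_matrix'],c['D']).reshape(-1,2)
    d=np.c_[u,np.ones(len(u))]@c['R']; o=-c['R'].T@c['t']
    z=np.broadcast_to(z,len(u)); return (o+d*((z-o[2])/d[:,2])[:,None])[:,:2]
def rot(a): return np.array([[np.cos(a),-np.sin(a)],[np.sin(a),np.cos(a)]])
def fit(m,w):
    q=least_squares(lambda p:((m@rot(p[2]).T+p[:2])-w).ravel(),[.5,0,0]);return q.x,q.fun.reshape(-1,2)
E
python3 - <<'E'
from h import *
m=np.array([[80,170],[60,150],[60,-175],[80,-175],[-110,170],[-110,-175]])/1e3
w=world(full([(140,28),(160,75),(755,257),(770,215),(25,370),(658,573)]),[.026]*4+[.012]*2)
j,e=fit(m,w);print('jig',j);print((e*1e3).round(1))
t=world(full([(277,308),(385,312),(379,418),(271,411)]),.021)
q,e=fit(np.array([[27,27],[27,-27],[-27,-27],[-27,27]])/1e3,t);print('tile',q,(e*1e3).round(1))
d=world(full([(534,420)]),.021)
J=lambda p:((np.array(p)-j[:2])@rot(j[2])*1e3).round(1)
print('tile in jig',J(q[:2]),q[2]-j[2],J(t),'disc',J(d))
from bench import telemetry
R=telemetry.read_state()['eef_rot'];from scipy.spatial.transform import Rotation as Ro
print(Ro.from_quat(R).as_matrix().round(3))
E
```

```text
jig [ 0.56090574  0.02158185 -0.31025311]
[[ 1.8  2.7]
 [ 2.   0.9]
 [ 0.8 -2.6]
 [-1.7 -0.3]
 [-1.2  1.3]
 [-1.8 -2. ]]
tile [ 0.51208155  0.05743546 -0.05588993] [[ 0.6 -0.7]
 [-0.   0.7]
 [ 0.1  0.5]
 [-0.7 -0.5]]
tile in jig [-57.4  19.2] 0.2543631866658302 [[-38.9  52.7]
 [-24.3  -0.8]
 [-76.7 -14.2]
 [-89.9  39.3]] disc [[-54.1 -89.5]]
[[ 0.895  0.446 -0.001]
 [ 0.446 -0.895  0.001]
 [-0.    -0.001 -1.   ]]
```

```bash
cat >> h.py <<'E'
J0=np.array([0.56090574,0.02158185]);JA=-0.31025311
from scipy.spatial.transform import Rotation as Ro
def stat():
    from bench import telemetry
    s=telemetry.read_state();M=Ro.from_quat(s['eef_rot']).as_matrix()
    p=(np.array(s['ee_pos'][:2])-J0)@rot(JA)*100
    print('t',s['time'],'jig cm',p.round(2),'tip z cm',round((s['ee_pos'][2]-.1822)*100,2),'yaw rel',round(np.arctan2(M[1,0],M[0,0])-JA,4),'F',np.round(s['ft_force'],1),'w',s['width'],M[:,2].round(3))
E
python3 -c "from h import *;stat()"
```

```text
t 0.1 jig cm [ -9.12 -63.91] tip z cm 22.19 yaw rel 0.7731 F [-0.7 -0.   0.4] w 0.0867607166342934 [-0.001  0.001 -1.   ]
```

move_arm([
  {"spin":0.129},
  {"spin":0.129},
  {"spin":0.129},
  {"spin":0.129},
  {"spin":0.129},
  {"spin":0.128},
  {},
], claw=1.5)

```text
$.steps[0]: bad value
```

```bash
python3 -c "from h import *;stat()"
```

```text
t 0.1 jig cm [ -9.12 -63.91] tip z cm 22.19 yaw rel 0.7731 F [-0.7 -0.   0.4] w 0.0867607166342934 [-0.001  0.001 -1.   ]
```

All fields seem to be required.

move_arm([
  {"dx":0,"dy":0,"dz":0,"spin":0.129},
  {"dx":0,"dy":0,"dz":0,"spin":0.129},
  {"dx":0,"dy":0,"dz":0,"spin":0.129},
  {"dx":0,"dy":0,"dz":0,"spin":0.129},
  {"dx":0,"dy":0,"dz":0,"spin":0.129},
  {"dx":0,"dy":0,"dz":0,"spin":0.128},
  {"dx":0,"dy":0,"dz":0,"spin":0},
], claw=1.5)

```text
time: 0.8
ee_pos: [0.2791, -0.5592, 0.4043]
eef_rot: [0.988, -0.155, -0.0, -0.0]
ft_force: [-0.3, 0.5, 0.1]
width: 0.0389
grip_force: 0.0
```

```bash
python3 -c "from h import *;stat()"
```

```text
t 0.8 jig cm [ -9.11 -63.91] tip z cm 22.21 yaw rel -0.002 F [-0.3  0.5  0.1] w 0.038904738363990624 [-0.     0.001 -1.   ]
```

move_arm([
  {"dx":-0.1,"dy":-2,"dz":0,"spin":0},
  {"dx":-0.1,"dy":-3,"dz":0,"spin":0},
  {"dx":-0.1,"dy":-3,"dz":0,"spin":0},
  {"dx":-0.1,"dy":-3,"dz":0,"spin":0},
  {"dx":-0.1,"dy":-3,"dz":0,"spin":0},
  {"dx":-0.1,"dy":-3,"dz":0,"spin":0},
  {"dx":-0.1,"dy":-3,"dz":0,"spin":0},
  {"dx":-0.1,"dy":-3,"dz":0,"spin":0},
  {"dx":-0.1,"dy":-3,"dz":0,"spin":0},
  {"dx":-0.1,"dy":-3,"dz":0,"spin":0},
  {"dx":-0.1,"dy":-3,"dz":0,"spin":0},
  {"dx":-0.1,"dy":-3,"dz":0,"spin":0},
])

```text
time: 2.0
ee_pos: [0.3745, -0.221, 0.4047]
eef_rot: [0.988, -0.152, -0.0, 0.0]
ft_force: [0.9, -0.3, -0.0]
width: 0.0152
grip_force: 0.0
```

move_arm([
  {"dx":-0.1,"dy":-3,"dz":0,"spin":0},
  {"dx":-0.1,"dy":-3,"dz":0,"spin":0},
  {"dx":-0.1,"dy":-3,"dz":0,"spin":0},
  {"dx":-0.1,"dy":-3,"dz":0,"spin":0},
  {"dx":-0.1,"dy":-3,"dz":0,"spin":0},
  {"dx":-0.1,"dy":-3,"dz":0,"spin":0},
  {"dx":-0.1,"dy":-3,"dz":0,"spin":0},
  {"dx":-0.1,"dy":-3,"dz":0,"spin":0},
  {"dx":-0.2,"dy":-3,"dz":0,"spin":0},
  {"dx":-0.2,"dy":-2,"dz":0,"spin":0},
  {"dx":0,"dy":-1,"dz":0,"spin":0},
  {"dx":0,"dy":0,"dz":0,"spin":0},
])

```text
time: 3.2
ee_pos: [0.4547, 0.0678, 0.4046]
eef_rot: [0.988, -0.153, -0.0, -0.0]
ft_force: [0.1, -0.3, -0.6]
width: 0.015
grip_force: 0.0
```

```bash
python3 -c "from h import *;stat()"
```

```text
t 3.2 jig cm [-11.53   1.16] tip z cm 22.24 yaw rel 0.0041 F [ 0.1 -0.3 -0.6] w 0.014952869190051208 [-0.  0. -1.]
```

move_arm([
  {"dx":-0.2,"dy":-0.5,"dz":2,"spin":0},
  {"dx":0,"dy":0,"dz":3,"spin":0},
  {"dx":0,"dy":0,"dz":3,"spin":0},
  {"dx":0,"dy":0,"dz":3,"spin":0},
  {"dx":0,"dy":0,"dz":3,"spin":0},
  {"dx":0,"dy":0,"dz":2,"spin":0},
  {"dx":0,"dy":0,"dz":1.5,"spin":0},
  {"dx":0,"dy":0,"dz":1,"spin":0},
  {"dx":0,"dy":0,"dz":1,"spin":0},
  {"dx":0,"dy":0,"dz":0.7,"spin":0},
  {"dx":0,"dy":0,"dz":0.4,"spin":0},
  {"dx":0,"dy":0,"dz":0,"spin":0},
])

```text
time: 4.4
ee_pos: [0.4542, 0.0723, 0.1986]
eef_rot: [0.988, -0.154, -0.0, 0.0]
ft_force: [0.2, 0.1, -0.1]
width: 0.0148
grip_force: 0.0
```

```bash
python3 - <<'E'
from h import *
stat()
from bench import imaging
for n in('scene','top'):
    c=imaging.camera(n)['img'][:,:,::-1]
    c=c[150:340,190:430] if n=='scene' else c[150:340,190:430]
    cv2.imwrite(f'pics/{n}1.png',cv2.resize(c,None,fx=3,fy=3))
E
```

```text
t 4.4 jig cm [-11.71   1.57] tip z cm 1.64 yaw rel 0.0002 F [ 0.2  0.1 -0.1] w 0.014773160558949684 [-0. -0. -1.]
```

View pics/scene1.png

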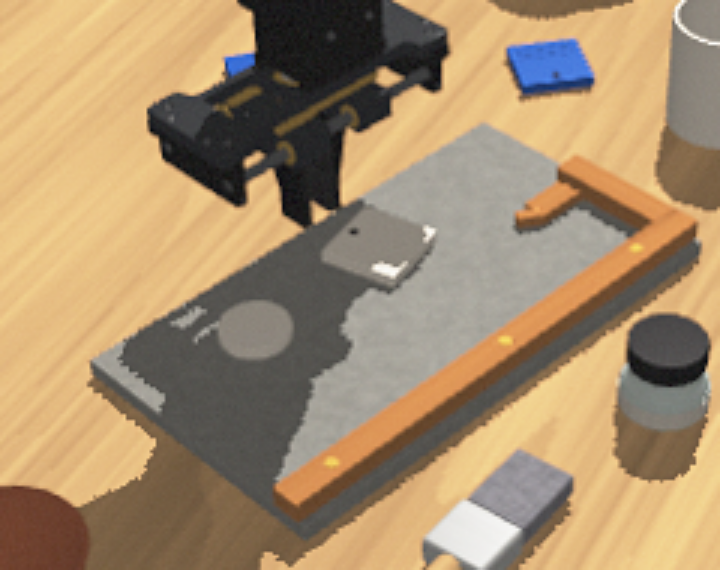

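The fingertips (crop ~(310,210)) stand clear behind the tile, with the disc well to the side. I'll push now.

move_arm([
  {"dx":0.4,"dy":0,"dz":0.1,"spin":0},
  {"dx":0.4,"dy":0,"dz":0,"spin":0},
  {"dx":0.4,"dy":0,"dz":0,"spin":0},
  {"dx":0.4,"dy":0,"dz":0,"spin":0},
  {"dx":0.4,"dy":0,"dz":0,"spin":0},
  {"dx":0.4,"dy":0,"dz":0,"spin":0},
  {"dx":0.4,"dy":0,"dz":0,"spin":0},
  {"dx":0.4,"dy":0,"dz":0,"spin":0},
  {"dx":0.4,"dy":0,"dz":0,"spin":0},
  {"dx":0.4,"dy":0,"dz":0,"spin":0},
  {"dx":0.4,"dy":0,"dz":0,"spin":0},
  {"dx":0.4,"dy":0,"dz":0,"spin":0},
])

```text
time: 5.7
ee_pos: [0.5002, 0.0576, 0.1977]
eef_rot: [0.988, -0.155, -0.0, 0.0]
ft_force: [-1.4, 0.9, 1.3]
width: 0.0149
grip_force: 0.4
```

move_arm([
  {"dx":0.4,"dy":0,"dz":0,"spin":0},
  {"dx":0.4,"dy":0,"dz":0,"spin":0},
  {"dx":0.4,"dy":0,"dz":0,"spin":0},
  {"dx":0.4,"dy":0,"dz":0,"spin":0},
  {"dx":0.4,"dy":0,"dz":0,"spin":0},
  {"dx":0.4,"dy":0,"dz":0,"spin":0},
  {"dx":0.4,"dy":0,"dz":0,"spin":0},
  {"dx":0.4,"dy":0,"dz":0,"spin":0},
  {"dx":0.4,"dy":0,"dz":0,"spin":0},
  {"dx":0.4,"dy":0,"dz":0,"spin":0},
  {"dx":0,"dy":0,"dz":0,"spin":0},
])

```text
time: 6.8
ee_pos: [0.5386, 0.0453, 0.1978]
eef_rot: [0.988, -0.155, 0.0, -0.0]
ft_force: [-0.2, 0.4, 0.1]
width: 0.0151
grip_force: 0.0
```

```bash
python3 - <<'E'
from h import *
stat()
from bench import imaging
c=imaging.camera('scene')['img'][150:340,190:430,::-1]
cv2.imwrite('pics/scene2.png',cv2.resize(c,None,fx=3,fy=3))
E
```

```text
t 6.8 jig cm [-2.85  1.57] tip z cm 1.56 yaw rel -0.0004 F [-0.2  0.4  0.1] w 0.015146312629077792 [ 0.001 -0.    -1.   ]
```

View pics/scene2.png

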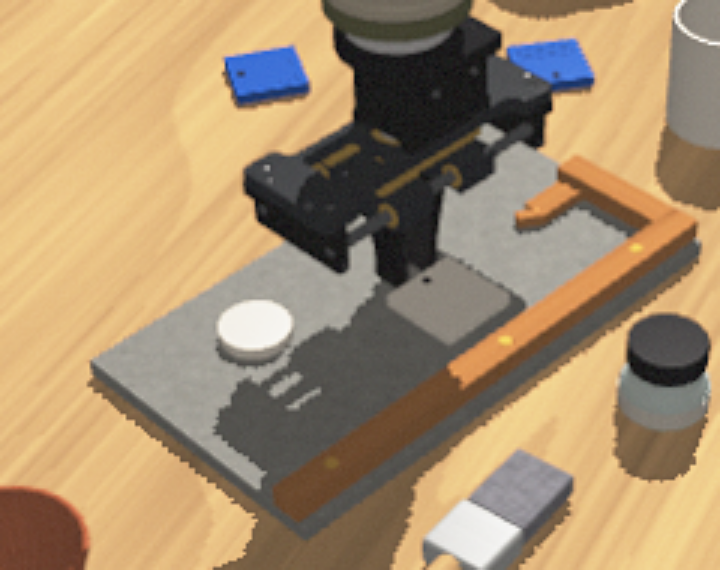

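The tile has swung parallel to the fence and sits ahead of the fingers, with a gap of about 2 cm left. I'll continue slowly.

move_arm([
  {"dx":0.3,"dy":0,"dz":0,"spin":0},
  {"dx":0.3,"dy":0,"dz":0,"spin":0},
  {"dx":0.3,"dy":0,"dz":0,"spin":0},
  {"dx":0.3,"dy":0,"dz":0,"spin":0},
  {"dx":0.3,"dy":0,"dz":0,"spin":0},
  {"dx":0.2,"dy":0,"dz":0,"spin":0},
  {"dx":0.2,"dy":0,"dz":0,"spin":0},
  {"dx":0.1,"dy":0,"dz":0,"spin":0},
  {"dx":0.1,"dy":0,"dz":0,"spin":0},
  {"dx":0.1,"dy":0,"dz":0,"spin":0},
])

```text
time: 7.85
ee_pos: [0.559, 0.0388, 0.1978]
eef_rot: [0.988, -0.154, 0.0, 0.0]
ft_force: [-0.6, 0.3, 0.4]
width: 0.0149
grip_force: 0.3
```

move_arm([
  {"dx":0.1,"dy":0,"dz":0,"spin":0},
  {"dx":0.1,"dy":0,"dz":0,"spin":0},
  {"dx":0.1,"dy":0,"dz":0,"spin":0},
  {"dx":0.1,"dy":0,"dz":0,"spin":0},
])

```text
time: 8.25
ee_pos: [0.5611, 0.0386, 0.1974]
eef_rot: [0.988, -0.154, -0.003, 0.0]
ft_force: [-16.4, 3.8, 13.7]
width: 0.0151
grip_force: 8.6
```

```bash
python3 -c "from h import *;stat()"
```

```text
t 8.25 jig cm [-0.5   1.62] tip z cm 1.52 yaw rel 0.001 F [-16.4   3.8  13.7] w 0.015054740658400336 [-0.006  0.    -1.   ]
```

move_arm([
  {"dx":-0.3,"dy":0,"dz":0,"spin":0},
  {"dx":-0.5,"dy":0,"dz":0,"spin":0},
  {"dx":-1,"dy":0,"dz":0,"spin":0},
  {"dx":-2,"dy":0,"dz":-1,"spin":0},
  {"dx":-3,"dy":0,"dz":-2.5,"spin":0},
  {"dx":-3,"dy":0,"dz":-3,"spin":0},
  {"dx":-3,"dy":2,"dz":0,"spin":0},
  {"dx":0,"dy":3,"dz":0,"spin":0},
  {"dx":0,"dy":3,"dz":0,"spin":0},
  {"dx":0,"dy":1,"dz":0,"spin":0},
  {"dx":0,"dy":0,"dz":0,"spin":0},
])

```text
time: 9.35
ee_pos: [0.4129, -0.01, 0.2628]
eef_rot: [0.988, -0.156, 0.0, 0.0]
ft_force: [-0.2, -0.0, 0.2]
width: 0.0151
grip_force: 0.0
```

```bash
python3 - <<'E'
from h import *
stat()
from bench import imaging,telemetry
print(telemetry.read_state()['joint_positions'])
c=imaging.camera('top');pickle.dump(c,open('top2.pkl','wb'))
cv2.imwrite('pics/top2.png',cv2.resize(c['img'][170:335,205:425,::-1],None,fx=3.6,fy=3.6,interpolation=cv2.INTER_CUBIC))
E
```

```text
t 9.35 jig cm [-13.13  -7.52] tip z cm 8.06 yaw rel -0.0025 F [-0.2 -0.   0.2] w 0.015077185921551484 [ 0.    -0.001 -1.   ]
[ 0.49260734  0.04193998 -0.58104427  2.12783315  0.02889452  0.97850578
 -1.98771762]
```

View pics/top2.png

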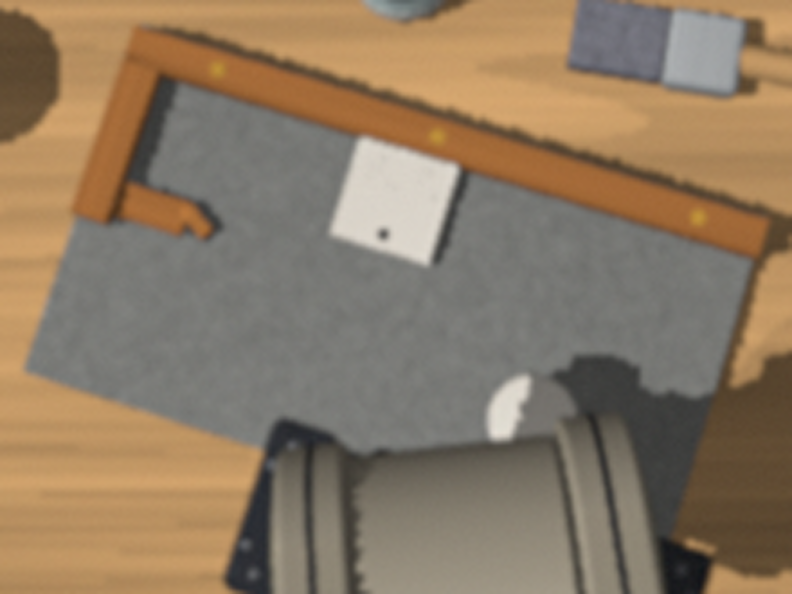

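The tile is flat against the fence, with corners (360,136), (462,165), (433,266) and (330,235), and the disc hasn't moved. Now I'll turn the hand 90°.

move_arm([
  {"dx":0,"dy":0,"dz":0,"spin":-0.143},
  {"dx":0,"dy":0,"dz":0,"spin":-0.143},
  {"dx":0,"dy":0,"dz":0,"spin":-0.143},
  {"dx":0,"dy":0,"dz":0,"spin":-0.143},
  {"dx":0,"dy":0,"dz":0,"spin":-0.143},
  {"dx":0,"dy":0,"dz":0,"spin":-0.143},
  {"dx":0,"dy":0,"dz":0,"spin":-0.143},
  {"dx":0,"dy":0,"dz":0,"spin":-0.143},
  {"dx":0,"dy":0,"dz":0,"spin":-0.143},
  {"dx":0,"dy":0,"dz":0,"spin":-0.143},
  {"dx":0,"dy":0,"dz":0,"spin":-0.143},
  {"dx":0,"dy":0,"dz":0,"spin":0},
])

```text
time: 10.6
ee_pos: [0.4138, -0.0076, 0.2627]
eef_rot: [0.806, 0.592, 0.0, -0.0]
ft_force: [0.6, -0.3, 0.0]
width: 0.015
grip_force: 0.0
```

```bash
python3 - <<'E'
from h import *
stat()
t=world(full([(360,136),(462,165),(433,266),(330,235)]),.021)
q,e=fit(np.array([[27,27],[27,-27],[-27,-27],[-27,27]])/1e3,t)
print(((q[:2]-J0)@rot(JA)*100).round(2),q[2]-JA,(e*1e3).round(1))
E
```

```text
t 10.6 jig cm [-13.12  -7.27] tip z cm 8.05 yaw rel 1.5774 F [ 0.6 -0.3  0. ] w 0.01500921616612653 [ 0.     0.001 -1.   ]
[3.26 1.13] 0.018826824736448866 [[-0.3 -0.6]
 [-0.1  0.5]
 [ 0.7  0.7]
 [-0.3 -0.5]]
```

move_arm([
  {"dx":0.6,"dy":2,"dz":0,"spin":0.006},
  {"dx":0.6,"dy":3,"dz":0,"spin":0},
  {"dx":0.6,"dy":3,"dz":0,"spin":0},
  {"dx":0.6,"dy":3,"dz":0,"spin":0},
  {"dx":0.6,"dy":3,"dz":0,"spin":0},
  {"dx":0,"dy":1.9,"dz":0,"spin":0},
  {"dx":0,"dy":0,"dz":2,"spin":0},
  {"dx":0,"dy":0,"dz":2,"spin":0},
  {"dx":0,"dy":0,"dz":0.5,"spin":0},
  {"dx":0,"dy":0,"dz":0,"spin":0},
])

```text
time: 11.6
ee_pos: [0.5738, -0.0287, 0.2171]
eef_rot: [0.809, 0.587, -0.0, -0.001]
ft_force: [0.0, 0.3, 0.1]
width: 0.0151
grip_force: 0.0
```

```bash
python3 - <<'E'
from h import *
stat()
from bench import imaging,telemetry
c=imaging.camera('scene')['img'][150:340,190:430,::-1]
cv2.imwrite('pics/scene3.png',cv2.resize(c,None,fx=3,fy=3))
E
```

```text
t 11.6 jig cm [ 2.76 -4.39] tip z cm 3.49 yaw rel 1.5654 F [0.  0.3 0.1] w 0.015135759420804067 [-0.001  0.001 -1.   ]
```

View pics/scene3.png

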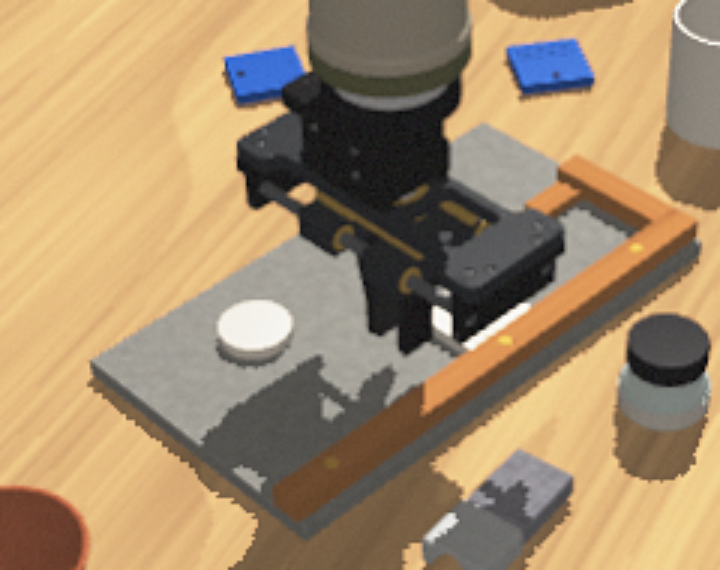

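The fingers are behind the tile's -y edge and clear of the fence and disc. I'll lower and push along the fence with a slight bias towards it.

move_arm([
  {"dx":0,"dy":0,"dz":1,"spin":-0.01},
  {"dx":0,"dy":0,"dz":0.9,"spin":0},
  {"dx":0.4,"dy":0,"dz":0,"spin":0},
  {"dx":0.4,"dy":0,"dz":0,"spin":0},
  {"dx":0.4,"dy":0,"dz":0,"spin":0},
  {"dx":0.4,"dy":0,"dz":0,"spin":0},
  {"dx":0.4,"dy":0.02,"dz":0,"spin":0},
  {"dx":0.4,"dy":0.02,"dz":0,"spin":0},
  {"dx":0.4,"dy":0.02,"dz":0,"spin":0},
  {"dx":0.4,"dy":0.02,"dz":0,"spin":0},
])

```text
time: 12.65
ee_pos: [0.5843, 0.001, 0.1987]
eef_rot: [0.806, 0.592, -0.0, 0.0]
ft_force: [-1.2, -1.0, 0.5]
width: 0.0147
grip_force: 0.5
```

move_arm([
  {"dx":0.4,"dy":0.01,"dz":0,"spin":0},
  {"dx":0.4,"dy":0.01,"dz":0,"spin":0},
  {"dx":0.4,"dy":0.01,"dz":0,"spin":0},
  {"dx":0.4,"dy":0.01,"dz":0,"spin":0},
  {"dx":0.4,"dy":0.01,"dz":0,"spin":0},
  {"dx":0.4,"dy":0.01,"dz":0,"spin":0},
  {"dx":0.4,"dy":0.01,"dz":0,"spin":0},
  {"dx":0.4,"dy":0.01,"dz":0,"spin":0},
  {"dx":0,"dy":0,"dz":0,"spin":0},
])

```text
time: 13.55
ee_pos: [0.5948, 0.0319, 0.1989]
eef_rot: [0.806, 0.592, 0.0, -0.0]
ft_force: [0.3, 0.1, -0.5]
width: 0.0149
grip_force: 0.0
```

```bash
python3 - <<'E'
from h import *
stat()
from bench import imaging,telemetry
c=imaging.camera('scene')['img'][150:340,190:430,::-1]
cv2.imwrite('pics/scene4.png',cv2.resize(c,None,fx=3,fy=3))
E
```

```text
t 13.55 jig cm [2.91 2.02] tip z cm 1.67 yaw rel 1.5779 F [ 0.3  0.1 -0.5] w 0.014888102063702615 [ 0.001  0.    -1.   ]
```

View pics/scene4.png

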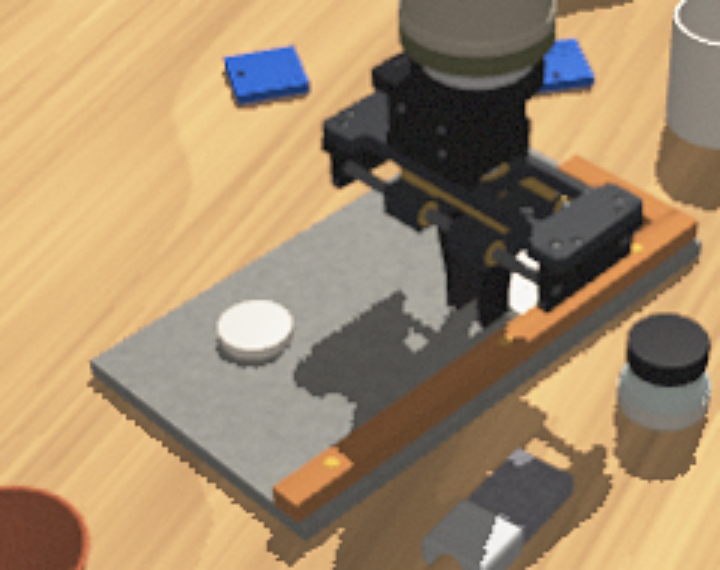

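move_arm([
  {"dx":0.4,"dy":0.01,"dz":0.1,"spin":0},
  {"dx":0.4,"dy":0.01,"dz":0,"spin":0},
  {"dx":0.4,"dy":0.01,"dz":0,"spin":0},
  {"dx":0.4,"dy":0.01,"dz":0,"spin":0},
  {"dx":0.4,"dy":0.01,"dz":0,"spin":0},
  {"dx":0.4,"dy":0.01,"dz":0,"spin":0},
  {"dx":0.4,"dy":0.01,"dz":0,"spin":0},
  {"dx":0.4,"dy":0.01,"dz":0,"spin":0},
  {"dx":0.4,"dy":0.01,"dz":0,"spin":0},
  {"dx":0.4,"dy":0.01,"dz":0,"spin":0},
  {"dx":0.4,"dy":0.01,"dz":0,"spin":0},
  {"dx":0.3,"dy":0.01,"dz":0,"spin":0},
])

```text
time: 14.8
ee_pos: [0.6098, 0.076, 0.1977]
eef_rot: [0.806, 0.592, -0.0, -0.0]
ft_force: [-1.2, -0.6, -0.2]
width: 0.0148
grip_force: 0.5
```

move_arm([
  {"dx":0.2,"dy":0,"dz":0,"spin":0},
  {"dx":0.2,"dy":0,"dz":0,"spin":0},
  {"dx":0.2,"dy":0,"dz":0,"spin":0},
  {"dx":0.2,"dy":0,"dz":0,"spin":0},
  {"dx":0.2,"dy":0,"dz":0,"spin":0},
  {"dx":0.1,"dy":0,"dz":0,"spin":0},
  {"dx":0.1,"dy":0,"dz":0,"spin":0},
])

```text
time: 15.5
ee_pos: [0.6135, 0.0871, 0.1978]
eef_rot: [0.806, 0.592, 0.0, 0.0]
ft_force: [-1.1, -1.0, 0.4]
width: 0.015
grip_force: 0.3
```

```bash
python3 -c "from h import *;stat()"
```

```text
t 15.5 jig cm [3.01 7.85] tip z cm 1.56 yaw rel 1.5771 F [-1.1 -1.   0.4] w 0.014958021038296918 [ 0. -0. -1.]
```

move_arm([
  {"dx":0.1,"dy":0,"dz":0,"spin":0},
  {"dx":0.1,"dy":0,"dz":0,"spin":0},
  {"dx":0.1,"dy":0,"dz":0,"spin":0},
  {"dx":0.1,"dy":0,"dz":0,"spin":0},
  {"dx":0.1,"dy":0,"dz":0,"spin":0},
])

```text
time: 16.0
ee_pos: [0.6149, 0.0919, 0.1978]
eef_rot: [0.806, 0.592, 0.0, 0.0]
ft_force: [-0.8, -0.5, 0.1]
width: 0.0149
grip_force: 0.4
```

move_arm([
  {"dx":0.1,"dy":0,"dz":0,"spin":0},
  {"dx":0.1,"dy":0,"dz":0,"spin":0},
  {"dx":0.1,"dy":0,"dz":0,"spin":0},
])

```text
time: 16.3
ee_pos: [0.6158, 0.0948, 0.1977]
eef_rot: [0.806, 0.592, -0.0, 0.0]
ft_force: [0.4, -0.8, 1.1]
width: 0.0152
grip_force: 0.4
```

move_arm([
  {"dx":0.1,"dy":0,"dz":0,"spin":0},
  {"dx":0.1,"dy":0,"dz":0,"spin":0},
])

```text
time: 16.5
ee_pos: [0.6163, 0.0959, 0.1976]
eef_rot: [0.806, 0.592, -0.001, 0.0]
ft_force: [-4.7, -5.7, 4.2]
width: 0.015
grip_force: 3.4
```

move_arm([
  {"dx":0.1,"dy":0,"dz":0,"spin":0},
  {"dx":0.05,"dy":0,"dz":0,"spin":0},
])

```text
time: 16.7
ee_pos: [0.6166, 0.0963, 0.1976]
eef_rot: [0.806, 0.591, -0.002, 0.001]
ft_force: [-6.5, -7.7, 7.3]
width: 0.0151
grip_force: 5.1
```

```bash
python3 -c "from h import *;stat()"
```

```text
t 16.7 jig cm [3.02 8.82] tip z cm 1.54 yaw rel 1.5757 F [-6.5 -7.7  7.3] w 0.015089708958505045 [-0.002 -0.003 -1.   ]
```

It's pressing on the stop. I'll back away, lift and check.

move_arm([
  {"dx":-0.3,"dy":0,"dz":0,"spin":0},
  {"dx":-0.5,"dy":0,"dz":0,"spin":0},
  {"dx":-1.2,"dy":0,"dz":0,"spin":0},
  {"dx":-2,"dy":0,"dz":-2,"spin":0},
  {"dx":-2,"dy":-1,"dz":-3,"spin":0},
  {"dx":0,"dy":-3,"dz":-3,"spin":0},
  {"dx":0,"dy":-4,"dz":-3,"spin":0},
  {"dx":0,"dy":-4,"dz":0,"spin":0},
  {"dx":0,"dy":-4,"dz":0,"spin":0},
  {"dx":0,"dy":-2,"dz":0,"spin":0},
  {"dx":0,"dy":0,"dz":0,"spin":0},
])

```text
time: 17.8
ee_pos: [0.425, 0.095, 0.3078]
eef_rot: [0.806, 0.593, -0.0, 0.001]
ft_force: [1.2, -0.3, 0.1]
width: 0.0151
grip_force: 0.0
```

```bash
python3 - <<'E'
from h import *
stat()
from bench import imaging
a=imaging.camera('top')['img'][165:335,205:425,::-1];b=imaging.camera('scene')['img'][180:320,250:450,::-1]
cv2.imwrite('pics/end.png',np.hstack([cv2.resize(a[:110,:110],(400,400),interpolation=cv2.INTER_CUBIC),cv2.resize(b[0:100,100:200],(400,400),interpolation=cv2.INTER_CUBIC)]))
cv2.imwrite('pics/end2.png',cv2.resize(a,None,fx=3,fy=3))
E
```

```text
t 17.8 jig cm [-15.18   2.85] tip z cm 12.56 yaw rel 1.5786 F [ 1.2 -0.3  0.1] w 0.015098696472652344 [ 0.001 -0.002 -1.   ]
```

View pics/end.png

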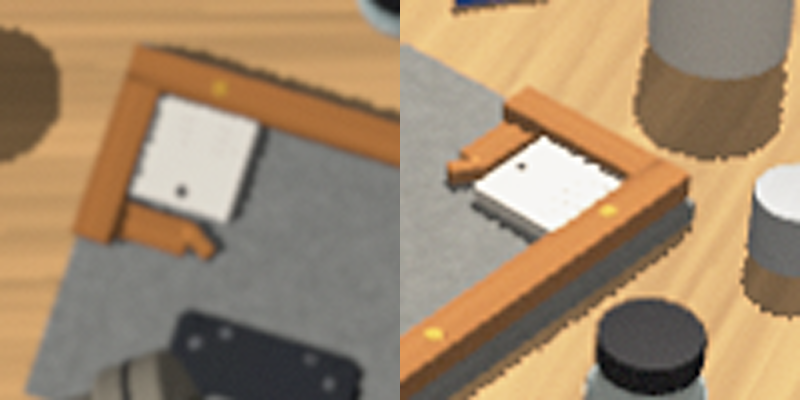

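View pics/end2.png

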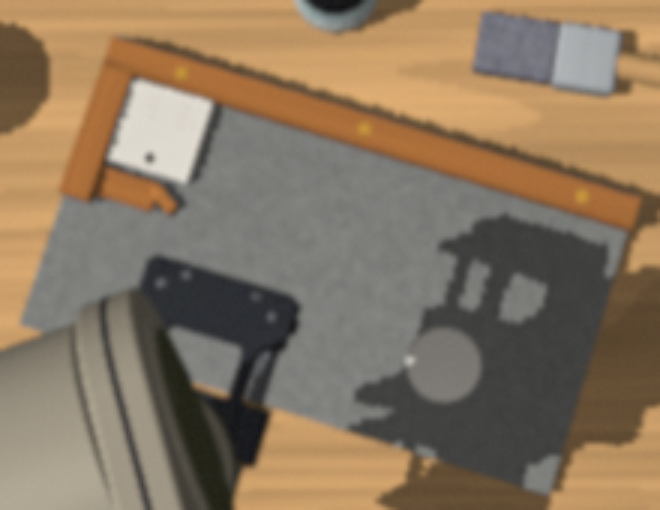

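The tile sits in the corner pocket (left crop corners ~(162,95), (262,124), (231,222), (131,190)), touching the stop and fence. The disc and other objects haven't moved. A quick numeric check comes before handing in.

```bash
python3 - <<'E'
from h import *
t=world(full([(162,95),(262,124),(231,222),(131,190)],(205,165),400/110),.021)
q,e=fit(np.array([[27,27],[27,-27],[-27,-27],[-27,27]])/1e3,t)
print(((q[:2]-J0)@rot(JA)*100).round(2),q[2]-JA,(e*1e3).round(1))
d=world(full([(444,364)],(205,165),3),.021);print(((d-J0)@rot(JA)*100).round(2))
E
```

```text
[ 3.27 12.16] 0.009009211491938174 [[ 0.5 -0.7]
 [ 0.5  0. ]
 [ 0.1  0.6]
 [-1.1  0.1]]
[[-5.38 -8.88]]
```

```bash
python3 -c "from bench import job;print(job.close_job())"
```

```text
the job is handed in; nothing more can be done
None
```

The square tile was pushed flat against the fence, slid along it into the corner pocket against the end stop, and the job handed in at about 18 s with the hand clear and the round tile unmoved; the final picture puts the tile's centre within about 1.5 mm of fully home.

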